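Set a board against the matching flip stop

TASK

Get the board that is lying in front of the drill on the pocket-hole station ready for drilling: swing down the flip stop that centres a board of that length on the drill (inner stop for the short pale board, outer stop for the long dark one) and leave the other stop up. Then slide the board flush and square against the fence with its end touching that stop. Leave the spare board on the side wing and everything else as they are.

Things in the scene. Friction and masses are not known exactly. Their poses are not given: they have to be found in the camera images.
- station: Pocket-hole drilling station, fixed. Origin on the bench top, on the drill's centre line; x points away from the robot to the fence, y left along the fence, z up. 'Station' numbers below are in this frame, mm. Grey deck, top z 36, x -148 to 80, y -270 to 270, flat red centre line at y 0. Behind the fence: drill housing (top z 74), open clamp (top z 152, y -45 to -15).
- fence_mid (a point): Middle of the aluminium fence, on its flat face towards the robot at deck height (station x 80, y 0, z 36). The fence runs along station y from -270 to 270 and its top is at z 78. The axes are the station's.
- wing (a point): Centre of the white side wing's top (station x -17, y 417, z 36): same height as the deck, y 272 to 562. The spare board lies on it. The axes are the station's.
- inner_stop (a joint): Hinge angle (rad) of the inner red flip stop: 0 = fully down on a hard end stop, 1.5 = fully up; starts at 1.2 to 1.5. Hinge axis along y at station x 100, z 86. Friction holds it where it is left (about 1 N at the paddle moves it). Its flat stop face looks to -y, at station y 50 (arm y 50 to 64), so the 100 mm board touching it is centred.
- outer_stop (a joint): The same for the outer red flip stop: stop face at station y 100 (arm y 100 to 114), so the 200 mm board touching it is centred.
- inner_stop_elbow (a point): Middle of the outside of the inner stop's L bend. Down: station x 54, y 57, z 92, on top of the arm (56 mm from hinge to end, 12 thick), whose paddle (x 44 to 64) goes down to 3 mm over the deck. Up: the arm stands nearly upright, the paddle points to the robot from its top, under z 150; best pulled over towards the robot from behind the arm (room there above z 90), then pressed down on the elbow.
- outer_stop_elbow (a point): The same point on the outer stop, which has the same shape (down: station x 54, y 107, z 92).
- long_board: Long dark board lying flat, 200 mm along its y, 90 along its x, 19 thick, about 0.2 kg; origin under its centre. Lies either on the deck in front of the drill (to be set) or on the white wing (spare). Too wide to grip from above: push it. Once set, its origin is at station x 35, y 0, z 36 and its y is along the fence.
- short_board: Short pale board, 100 mm along its y, 90 along its x, 19 thick, about 0.1 kg; origin under its centre. It and the long board are swapped at random between deck and wing. Once set, its origin is at station x 35, y 0, z 36 and its y is along the fence.
- tape_measure: Yellow tape measure, 68 x 34 x 64 mm high, standing on the front left of the deck; origin under its centre. Bystander.
- glue_bottle: White glue bottle standing on the bench, 64 mm across, 190 mm high; origin under its centre. Bystander.
- mallet: Wooden mallet lying on the bench, head 65 x 125 x 85 mm at its +x end, handle to -x, 300 mm long overall. Bystander.
- try_square: Try square lying on the bench, about 180 x 110 x 19 mm, steel blade along its x. Bystander.
- bar_clamp: Bar clamp lying on the bench, 340 mm along its y, up to 34 mm high. Bystander.
There are look-alikes about, which are no part of the job. There is more than one size of the short_board; the one meant has the size given above.

How it is judged:
By the outcome, as a careful person would: the job done as asked, in the order asked, and still so for the second after the job is handed in, with the robot touching nothing.
It also fails if it takes over 61 s, if anything falls off the work surface, if the arm or the gripper's body presses on something with over 40 N, if the wrist force passes 120 N, or if a joint passes its speed limit or range.

ROBOT

A 6-joint arm with a two-finger parallel gripper is mounted at the origin on the work surface. World frame = base frame: x ahead of the robot, y to its left, z up, the work surface at z = 0. Lengths are in mm, angles in rad, forces in N, time in s.
With the tool pointing down it reaches from about 300 to 750 mm from the base axis. Payload 8.5 kg.
Tool frame: the origin (TCP) lies between the finger pads; the fingertips stand 19 mm ahead of it and the grasp point (between the pads) is the TCP; z points along the fingers, y is the line along which they close (so a half turn about z gives the same grasp; the last joint's range is limited). The gripper opens to 85 mm and grips with 20 to 120 N. Pads are 22 mm wide; open, the fingers measure 114 mm over their backs; the gripper's body (76 mm by 85 mm) begins 54 mm behind the grasp point. The pads swing forward as they close: fully open they stand 13 mm farther back than shut.
Start: joints at [1.131, 0.381, 1.297, -0, 1.464, -0.215], TCP at [122.594, 536.145, 250.322] pointing down, gripper open.
Joint ranges: [-3.11, 3.11], [-0.89, 2.33], [0.22, 2.48], [-1.42, 4.56], [0.17, 2.85], [-2.88, 2.88]. Speed limits (rad/s): [2.39, 2.39, 3.14, 3.14, 3.14, 3.14].

INTERFACE

Orientations are given as a rotation vector (axis times angle).
In Python, from station import ctrl gives the robot as it stands. The module is installed in compiled form; this text tells all that it offers. Calls block until the motion is done:
- ctrl.move_to(position, orientation): joint-space move of the TCP to a pose.
- ctrl.move_l(position, ori=None, rate=150): straight line of the TCP; ori=None keeps the orientation; rate is the mean speed in mm/s.
- ctrl.set_joints(angles): joint-space move.
- ctrl.set_gripper(opening, newtons=None): finger opening in mm; newtons is the grip in N (None keeps the last); returns when the fingers have stopped.
- ctrl.pause(seconds).
- ctrl.inverse_kinematics(position, orientation): joint angles nearest the present ones, or None.
- ctrl.snapshot(name): name is "scene" or "top"; returns the picture (480x640x3 uint8, red, green, blue); there is no depth.
- ctrl.camera_model(name): a dict with "fx", "fy", "cx", "cy" (pixels), "k1" (the pictures are not rectified: a ray, as slopes to the right and down, at radius r is drawn at 1 + k1 r^2 times it, then the intrinsics apply), "R" (3x3) and "t" (3): a world point X has camera coordinates R X + t. Camera axes: x right, y down, z forward; pixel columns grow to the right and rows downward; lengths in mm; the calibration is good to about 2 mm. A picture is of the moment at which its call begins. camera_model takes no time and is no camera call.
A pose or a line that the arm cannot do raises ctrl.PlanningError and nothing moves.
- ctrl.close_job(): hands the job in; it is judged then, once.
Trained networks look in the newest picture that a camera, given by its name, has taken for a name from the list of things; names that differ only in an ending like _2 or _b are one class to them, and where a whole thing is asked for, a point or a joint stands for the part that bears it (a point fixed in the world has none). Each returns a list of dicts, best first, with "p" (0 to 1); they miss things now and then, are a little off and sometimes report something else, mostly with a low value. They report only what shows in the picture. A call takes as long as a camera call. They do not tell look-alikes from the thing itself.
- ctrl.silhouettes(camera, label): "mask" (480x640 bool, what is visible of it) and "xy" ([column, row] in pixels, amid what is visible of it).
- ctrl.tip_of(camera, label): "xy" ([column, row] in pixels: a listed point, or the origin of a listed thing).
Readings, each from a call of its own:
- ctrl.read_clock(): time.
- ctrl.read_joint_pos(): joint angles.
- ctrl.read_dq(): joint speeds.
- ctrl.read_effort(): joint torques, N m.
- ctrl.read_position(): TCP position.
- ctrl.read_orientation(): TCP orientation.
- ctrl.read_contact_force(): force on the tool from outside, world axes, zero at the start.
- ctrl.read_moment(): the same for the moment, N m.
- ctrl.read_grip_width(): finger opening in mm.
- ctrl.read_finger_force(): force on a finger pad.
Only numpy, scipy, OpenCV 4.12 (cv2) and the standard library are available. Lean on these libraries where they do the work, as an engineer would, in place of code of your own. Each camera call takes 0.05 s, during which the arm holds its last target. There are 200 camera calls.

## Working session

There is one attempt and no reset: what is moved stays moved. The work goes in short steps, each a Python script; the robot and the scene stay as the last script left them, time stands still between calls to the robot, and variables do not carry over. Pictures are saved under pics/ and viewed, at most 10 in all, crops included, and the job is handed in when it is done.

```bash
mkdir -p pics
python3 - <<'E'
from station import ctrl
import cv2,numpy as np
for n in("scene","top"):
    im=ctrl.snapshot(n); cv2.imwrite(f"pics/{n}0.png",im[:,:,::-1])
    m=ctrl.camera_model(n); print(n,{k:np.round(v,3).tolist() for k,v in m.items()})
    for l in("fence_mid","wing","inner_stop_elbow","outer_stop_elbow","long_board","short_board","tape_measure","station"):
        print(l,[(np.round(d["xy"]).tolist(),round(d["p"],2)) for d in ctrl.tip_of(n,l)])
print(ctrl.read_clock(),ctrl.read_orientation())
E
```

```text
scene {'fx': 582.98, 'fy': 582.98, 'cx': 318.954, 'cy': 241.142, 'k1': -0.137, 'R': [[-0.074, 0.997, 0.014], [0.835, 0.069, -0.546], [-0.545, -0.029, -0.838]], 't': [126.654, -311.055, 1891.515]}
fence_mid [([349.0, 318.0], 0.78)]
wing [([506.0, 315.0], 0.92)]
inner_stop_elbow []
outer_stop_elbow []
long_board [([501.0, 304.0], 0.97)]
short_board [([248.0, 216.0], 0.82), ([320.0, 281.0], 0.65)]
tape_measure [([433.0, 273.0], 0.88)]
station [([354.0, 295.0], 0.79), ([195.0, 220.0], 0.64)]
top {'fx': 583.675, 'fy': 583.675, 'cx': 324.097, 'cy': 237.41, 'k1': -0.107, 'R': [[0.023, -1.0, -0.012], [-0.995, -0.021, -0.1], [0.099, 0.015, -0.995]], 't': [-92.262, 450.805, 1648.579]}
fence_mid [([301.0, 176.0], 0.68), ([176.0, 308.0], 0.45), ([462.0, 276.0], 0.22)]
wing [([153.0, 185.0], 0.94), ([301.0, 178.0], 0.38)]
inner_stop_elbow [([283.0, 157.0], 0.57), ([176.0, 304.0], 0.37)]
outer_stop_elbow [([261.0, 153.0], 0.67)]
long_board []
short_board [([326.0, 210.0], 0.71), ([447.0, 198.0], 0.67), ([405.0, 290.0], 0.61)]
tape_measure [([219.0, 225.0], 0.73)]
station [([294.0, 205.0], 0.86)]
0.9 [-3.52273404e-01 -3.12176004e+00 -7.33359733e-05]
```

View pics/top0.png

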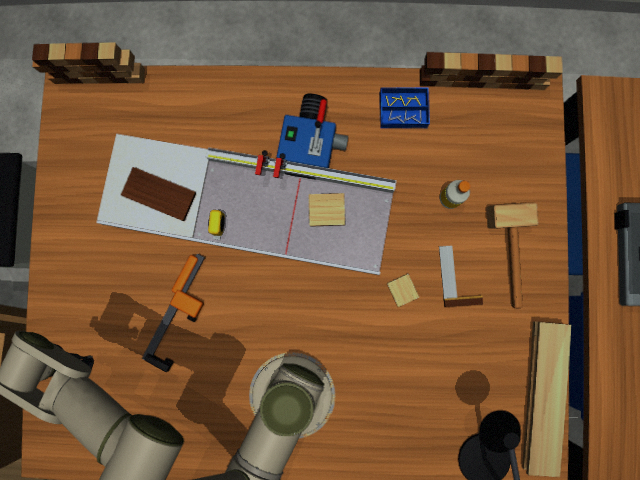

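View pics/scene0.png

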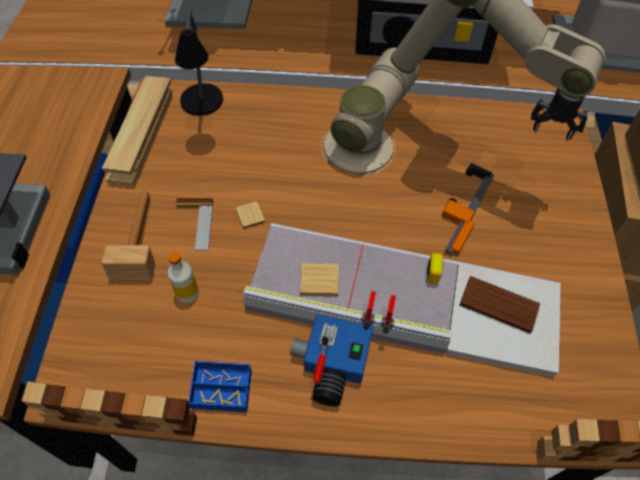

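The top view shows the short pale board lying on the deck at (326,210) and the long dark one on the wing at (158,193), so the inner stop is needed. There are two pale pieces: one on the deck at (326,210), and a smaller one on the bench at (403,290), which looks like the decoy. I'll enlarge to confirm and to get the station pose.

```bash
cat > h.py <<'E'
import numpy as np, cv2
from station import ctrl
def cam(n):
    m=ctrl.camera_model(n); K=np.array([[m["fx"],0,m["cx"]],[0,m["fy"],m["cy"]],[0,0,1.]])
    return K,np.array([m["k1"],0,0,0,0.]),np.array(m["R"]),np.array(m["t"])
def px2w(n,px,z):
    K,d,R,t=cam(n); u=cv2.undistortPointsIter(np.array(px,float).reshape(-1,1,2),K,d,None,None,(3,50,1e-9)).reshape(-1,2)
    r=np.c_[u,np.ones(len(u))]@R; c=-R.T@t
    return c+r*((z-c[2])/r[:,2])[:,None]
def w2px(n,X):
    K,d,R,t=cam(n); return cv2.projectPoints(np.array(X,float).reshape(-1,3),cv2.Rodrigues(R)[0],t,K,d)[0].reshape(-1,2)
E
python3 - <<'E'
from h import *
im=cv2.imread("pics/top0.png")
c=cv2.resize(im[120:310,190:450],None,fx=3,fy=3,interpolation=cv2.INTER_CUBIC); cv2.imwrite("pics/c1.png",c)
# red line pts
b,g,r=[im[:,:,i].astype(int) for i in range(3)]
m=(r-g>60)&(r-b>60)&(abs(r-g)>0)
m2=np.zeros_like(m); m2[182:260,275:303]=m[182:260,275:303]
ys,xs=np.nonzero(m2); P=px2w("top",np.c_[xs,ys],36)[:,:2]
v=cv2.fitLine(P.astype(np.float32),cv2.DIST_HUBER,0,.01,.01).ravel(); print("line",v,len(P))
for nm,px in dict(FR=(380,273),wingFL=(97,222),wingBL=(117,135)).items(): print(nm,px2w("top",[px],36))
for p in [(326,210),(403,290)]:
    z=55 if p[0]==326 else 19
    print(px2w("top",[p],z))
E
```

```text
line [ 9.874909e-01 -1.576762e-01  5.096141e+02  9.381544e+00] 81
FR [[ 353.84135571 -242.45590759   36.        ]]
wingFL [[482.17126717 579.0119559   36.        ]]
wingBL [[742.1540866  536.14622121  36.        ]]
[[527.18057113 -86.35716853  55.        ]]
[[ 307.53921238 -310.06548164   19.        ]]
```

View pics/c1.png

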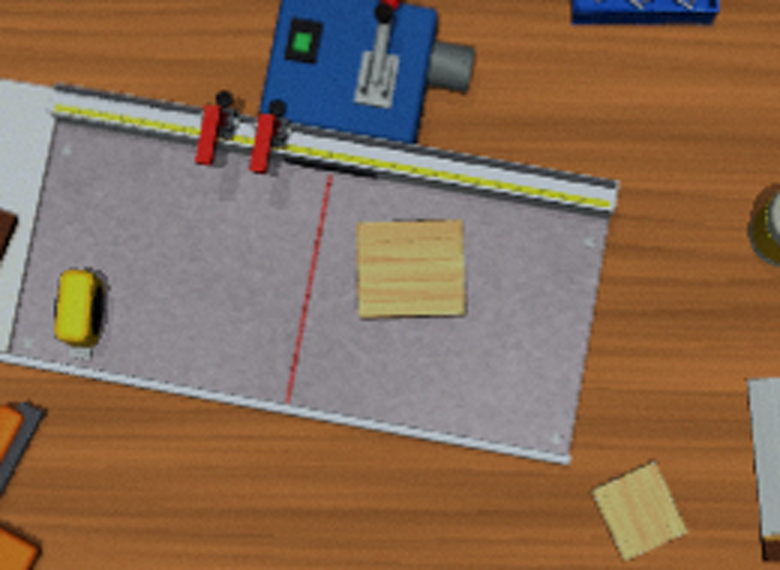

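The crop shows the deck board at crop (411,269), about 105x97 px or roughly 100 x 90 mm, so it fits. The bench piece at crop (640,510) is about 70 px, so it is the decoy. The inner stop's paddle is at crop (263,142) and the outer's at (208,135). Next I'll fit the station pose and check it against the stops.

```bash
cat >> h.py <<'E'
PSI=-0.157; O=np.array([541.4,2.0])
Rs=np.array([[np.cos(PSI),-np.sin(PSI)],[np.sin(PSI),np.cos(PSI)]])
def s2w(x,y,z): return np.r_[O+Rs@np.array([x,y]),z]
def w2s(p): return (np.atleast_2d(p)[:,:2]-O)@Rs
from scipy.spatial.transform import Rotation as Ro
ORI=(Ro.from_euler("z",PSI)*Ro.from_rotvec([0,np.pi,0])).as_rotvec()  # tool y along station y, down
TIP=19
def tip(x,y,z,rate=150): ctrl.move_l(s2w(x,y,z+TIP),ORI,rate)
def force(): return np.r_[Rs.T@np.array(ctrl.read_contact_force())[:2],ctrl.read_contact_force()[2]]
def board(n="top"):
    im=ctrl.snapshot(n); best=None
    for d in ctrl.silhouettes(n,"short_board"):
        if d["p"]<.3: continue
        ys,xs=np.nonzero(d["mask"]); P=w2s(px2w(n,np.c_[xs,ys],55))
        r=cv2.minAreaRect(P.astype(np.float32)); print(n,round(d["p"],2),np.round(np.mean(P,0),1),"rect",np.round(r[0],1),np.round(r[1],1),round(r[2],1))
    return im
E
python3 - <<'E'
from h import *
np.set_printoptions(suppress=True,precision=1)
im=board(); im2=board("scene")
for n,i in(("top",im),("scene",im2)):
    h=i.astype(int); m=((h[...,0]-h[...,1]>90)&(h[...,0]-h[...,2]>90)).astype(np.uint8)
    k,l,s,c=cv2.connectedComponentsWithStats(m)
    for j in range(1,k):
        if s[j,4]>25: print(n,s[j],c[j])
    for y in(57,107):
        for th in(1.2,1.35,1.5):
            e=np.array([100-56*np.cos(th),86+56*np.sin(th)]); q=e+50*np.array([-np.sin(th),-np.cos(th)])
            print(y,th,w2px(n,[s2w(e[0],y,e[1]),s2w(q[0],y,q[1])]).ravel())
    print("corners",w2px(n,[s2w(*p) for p in [(-148,-270,36),(-148,562,36),(114,562,36),(-148,0,36),(80,0,36),(80,-270,78),(80,270,78)]]).tolist())
E
```

```text
top 0.93 [-185.3 -338.8] rect [-186.  -339.7] [77.5 68.8] 34.5
top 0.92 [  2.2 -91.4] rect [  3.2 -91.6] [ 91.2 101.6] 10.2
scene 0.87 [ 10.6 -90.1] rect [  9.1 -91.5] [102.6 100. ] 12.3
scene 0.74 [-148.1 -329.3] rect [-148.4 -329.4] [79.5 66.8] 34.6
top [317 100   9  22 115] [321.4 110.3]
top [255 155   8  20  98] [258.8 164.3]
top [273 158   8  19  95] [277.  167.1]
57 1.2 [277.7 167.2 275.1 185.2]
57 1.35 [278.1 164.2 275.1 182.4]
57 1.5 [278.7 161.1 275.3 179.2]
107 1.2 [259.6 164.1 257.1 182. ]
107 1.35 [260.  161.  257.1 179.3]
107 1.5 [260.6 158.  257.2 176.1]
corners [[379.670819567131, 273.28995132363735], [96.61831676567283, 221.6780985022389], [115.97439984735854, 135.08857261130964], [285.66601522141195, 256.3034765297947], [300.38463953115166, 178.30628506466297], [394.7313807189613, 192.15151259239838], [205.93325757344007, 159.06276027523455]]
scene [445 201  29  49 527] [460.4 221.1]
scene [169 253  10   8  56] [173.5 256.1]
scene [368 291   8  19  91] [371.4 299.6]
scene [388 295   8  19  92] [391.3 303.8]
scene [314 355  11  28 171] [318.9 368.5]
57 1.2 [370.8 298.9 373.6 286.2]
57 1.35 [370.3 301.2 373.5 286.4]
57 1.5 [369.7 303.9 373.3 287.2]
107 1.2 [390.8 303.1 393.  290.3]
107 1.35 [390.4 305.5 393.1 290.5]
107 1.5 [389.9 308.2 393.  291.3]
corners [[270.3633650831486, 222.84079692613778], [559.6940601806049, 281.7651033324928], [557.8489795496896, 368.9478090194818], [362.4900925198292, 241.53498357569848], [345.9583921045483, 312.41652890805955], [245.67887580329483, 283.23717240690667], [451.21195836018563, 327.2661365598912]]
```

The fit is good: corners within 1 px and stops where predicted. Next, pull the inner stop over.

Run:
```python
from h import *
np.set_printoptions(suppress=True,precision=1)
ctrl.set_gripper(0,30)
ctrl.move_to(s2w(137,57,200+TIP),ORI)
print(w2s(ctrl.read_position()),ctrl.read_position(),force())
tip(137,57,116,100); print(force())
for x in range(125,66,-6):
    tip(x,57,116,80); f=force(); print(x,f)
    if np.abs(f).max()>15: break
print(ctrl.read_clock())
tip(x,57,165); tip(20,57,165)
im=ctrl.snapshot("top"); im2=ctrl.snapshot("scene")
cv2.imwrite("pics/a.png",cv2.resize(np.hstack([im[110:230,200:360],im2[220:340,300:460]])[:,:,::-1],None,fx=2.5,fy=2.5,interpolation=cv2.INTER_CUBIC))
```

```text
[[136.7  57.9]] [685.5  37.9 219.2] [ 0.4 -0.2 -0.6]
[0.5 0.5 0.5]
125 [-1.3  0.3 -0.3]
119 [0.7 0.  0. ]
113 [ 0.5 -0.2 -1. ]
107 [ 0.5  0.7 -0.1]
101 [ 0.2 -0.4 -0. ]
95 [ 0.4 -0.3  0.2]
89 [ 0.2 -0.3 -0.3]
83 [0. 0. 0.]
77 [ 0.3 -0.2  0.1]
71 [0.6 0.9 0.9]
8.0667
```

View pics/a.png

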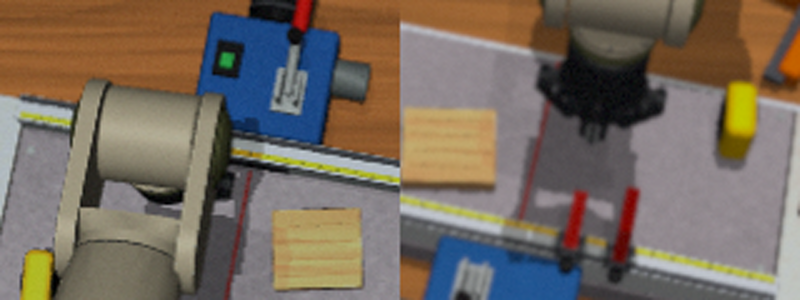

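The scene view on the right shows the inner stop at (575,225) tilted towards the robot, with the outer at (627,225) unchanged. Next, press down on the elbow.

Run:
```python
from h import *
np.set_printoptions(suppress=True,precision=1)
tip(57,57,150)
for z in [140,134,128,122,116,110,104,100,97,95,93,92,91,90,89]:
    tip(57,57,z,80); f=force(); print(z,f, ctrl.read_position()[2]-TIP)
    if f[2]>8: break
tip(57,57,165); tip(-110,-60,165,250)
print(ctrl.read_clock())
im=ctrl.snapshot("top"); im2=ctrl.snapshot("scene")
cv2.imwrite("pics/b.png",cv2.resize(np.hstack([im[110:230,200:360],im2[220:340,300:460]])[:,:,::-1],None,fx=2.5,fy=2.5,interpolation=cv2.INTER_CUBIC))
```

```text
140 [ 0.2 -0.6  0.3] 140.04803392796873
134 [ 0.2  0.2 -0. ] 133.8352939083601
128 [ 0.6 -0.   0.8] 127.57757094248382
122 [ 1.  -0.1 -0.2] 121.54085521194403
116 [ 0.  -0.5 -0.3] 115.56620148099015
110 [ 0.2  0.3 -0.4] 109.54802899846678
104 [-0.1  0.3 -0.7] 103.55387194771713
100 [ 0.1 -0.6  1.2] 99.76794733840212
97 [ 0.5  0.1 -0.3] 96.81214437491415
95 [ 0.2 -0.5 -0.1] 94.89221743776734
93 [ 0.1 -0.4 -0.6] 92.83993950247333
92 [ 0.1 -1.   0.5] 92.09761278645304
91 [-2.5  0.5  7.2] 91.89292327710159
90 [-4.  -0.7 13.6] 91.75253400053408
14.6917
```

View pics/b.png

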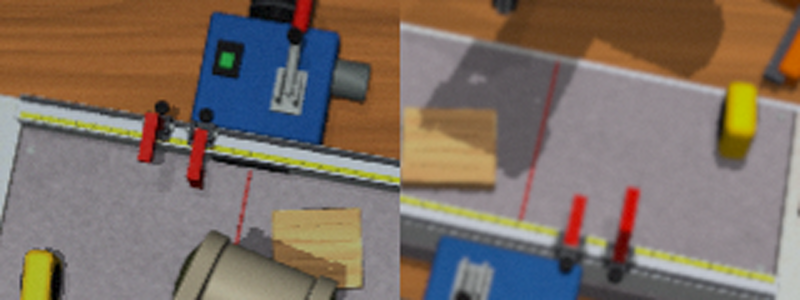

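The stop hit its end stop at z 91.8, so it is fully down, and the outer is still up at (148,137). Now push the board to the fence with two spread fingers.

Run:
```python
from h import *
np.set_printoptions(suppress=True,precision=1)
ctrl.set_gripper(60)
tip(-82,-91,60,200)
for z in range(46,22,-2):
    tip(-82,-91,z,60); f=force()
    if f[2]>3: break
print("touch",z,ctrl.read_position()[2]-TIP,f,ctrl.read_clock())
z0=ctrl.read_position()[2]-TIP+3
tip(-82,-91,z0)
x=-62
while x<-10:
    tip(x,-91,z0,60); f=force()
    if -f[0]>9: break
    x+=4 if x<-30 else 1.5
print(x,w2s(ctrl.read_position()),f,ctrl.read_clock())
tip(x-30,-91,z0); tip(-100,-91,110,200)
im=board(); im2=board("scene")
cv2.imwrite("pics/c.png",cv2.resize(np.hstack([im[130:250,240:400],im2[220:340,260:420]])[:,:,::-1],None,fx=2.5,fy=2.5,interpolation=cv2.INTER_CUBIC))
```

```text
touch 30 30.901380723387547 [-3.1  0.5 14.2] 18.4917
-13.5 [[-16.6 -90.7]] [-15.9  -0.9  10.9] 23.975
top 0.85 [-184.  -339.2] rect [-184.  -339.5] [71.9 65.1] 36.4
top 0.75 [ 39.1 -98.7] rect [ 39.7 -98.1] [103.2  94.6] 90.0
scene 0.8 [-148.3 -328.7] rect [-148.8 -328.9] [81.7 67.9] 34.1
scene 0.73 [ 37.3 -98.6] rect [ 36.6 -99. ] [103.9  81.2] 89.7
```

View pics/c.png

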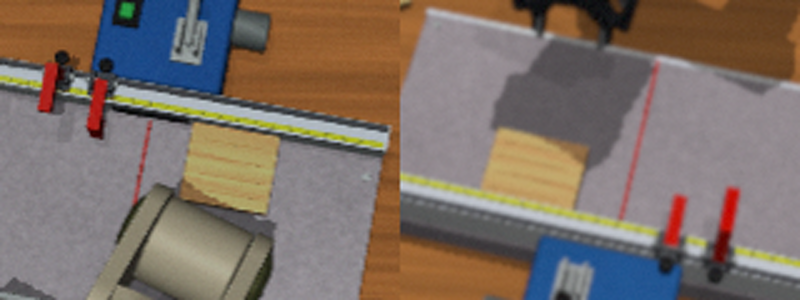

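The board is flush at the fence at y≈-98, right of the red centre line. Next, slide it along to the stop with shut fingers, then re-seat it on the fence.

Run:
```python
from h import *
np.set_printoptions(suppress=True,precision=1)
tip(-60,-190,110,250); ctrl.set_gripper(0)
tip(40,-190,100,250); tip(40,-190,41,120)
tip(40,-167,41,120)
tip(40,-85,41,60); print(force())
y=-83
while y<-45:
    tip(40,y,41,40); f=force()
    if -f[1]>5: break
    y+=1.5
print(y,w2s(ctrl.read_position()),f,ctrl.read_clock())
tip(40,y-20,41); tip(40,y-20,100,250)
tip(-80,-5,100,250); ctrl.set_gripper(60); z0=34
tip(-70,-5,z0,200); x=-30
while x<-8:
    tip(x,-5,z0,60); f=force()
    if -f[0]>6: break
    x+=1.5
print(x,w2s(ctrl.read_position()),f,ctrl.read_clock())
tip(x-30,-5,z0); tip(-120,-60,150,250)
im=board(); im2=board("scene")
cv2.imwrite("pics/d.png",cv2.resize(np.hstack([im[140:220,240:340],im2[250:330,290:390]])[:,:,::-1],None,fx=4,fy=4,interpolation=cv2.INTER_CUBIC))
print(ctrl.read_clock())
```

```text
[-0.6 -0.2 -0.2]
-60.5 [[ 39.8 -62. ]] [ -3.2 -10.5   1. ] 33.375
-15.0 [[-16.5  -4.9]] [-6.4 -0.6  3.2] 39.1583
top 0.76 [38.5 -0. ] rect [38.5  0.2] [ 91.4 101.9] 0.5
top 0.72 [ 20.5 115.7] rect [ 86.8 143.5] [825.4 482.8] 89.5
top 0.65 [-184.7 -339.2] rect [-184.4 -339. ] [71.9 66.3] 36.4
scene 0.85 [-147.6 -330.7] rect [-148.2 -331. ] [78.9 63.5] 35.9
scene 0.64 [37.3  1. ] rect [37.6  1.4] [104.1  81.5] 87.8
40.45
```

View pics/d.png

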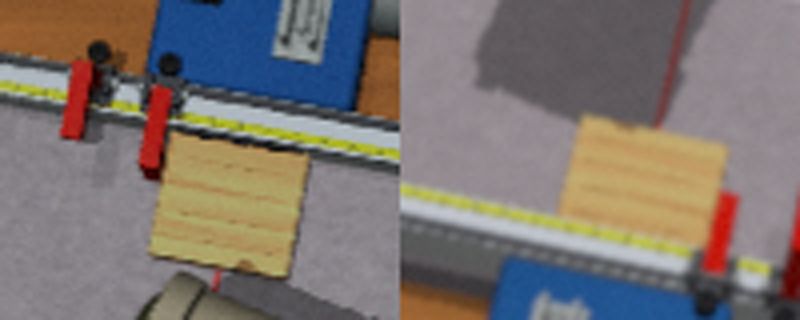

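```bash
python3 -c "
from station import ctrl
print(ctrl.close_job(),ctrl.read_clock())"
```

```text
the job is handed in; nothing more can be done
the job is handed in; nothing more can be done
```

I handed the job in at about 40 s on the clock: the inner stop is fully down and the outer stop was left up. The short board lies flush and square against the fence with its end at the inner stop, measured centred on the drill to about 1 mm.

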